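# Push the slide box home against the locating rail and end stop

### The job

Gently push the box of microscope slides along the bench with the fingertips until its back side (the side opposite the small lip) lies flush against the aluminium locating rail and its end is home against the dark stop clamped on the rail, so that the box sits square in the corner between them. Only push it: do not pinch, lift or tip the box, and do not disturb the timer, the beaker or the small stain bottle. Let go and leave it lying there.

Things in the scene. Friction and masses are not known exactly. Their poses are not given: they have to be found in the camera images.
- slide_box: Loose blue box of microscope slides, 0.1 to 0.22 kg, 82 (x) by 98 (y) by 36 mm high, lid fixed shut. Origin on the underside; back face at x = +41.8 mm, front face at x = -40.3 mm, ends at y = +/-49 mm. A lip 22 mm wide sticks out 4 mm from the middle of the front face, 26 to 30 mm up. At the start its x axis points at the rail within 0.4 rad. Slides freely on the bench (friction about 0.6).
- rail: Aluminium angle rail fixed to the bench, 300 mm long, upright leg 22 mm high, 6 mm thick, with a screwed flat flange behind it (to x = +34 mm). Origin on the bench at the foot of its working face, the plane x = 0; the box comes from negative x. It runs along its own y, from -140 to +160 mm. z up.
- end_stop: Dark steel stop block fixed over the rail near its right (-y) end, 24 mm thick, 28 mm high (screws to 32 mm), reaching 68 mm out from the rail. Axes parallel to the rail's; origin on the bench where its working face (plane y = 0, looking to +y) meets the rail's working face (x = 0). With the box home, the box's origin is at x = -41.8, y = +49 mm in this frame, axes parallel.
- timer: Flat digital countdown timer, 60 x 64 x 19 mm, loose bystander to the right of the work; origin at the centre of its underside.
- beaker: Glass beaker, 62 x 66 mm, 78 mm high, loose bystander to the right of the work; origin at the centre of its underside.
- stain_violet: Small stain bottle with black cap, 27 mm in diameter, 58 mm high, loose bystander to the right of the work; origin at the centre of its underside.
There are look-alikes about, which are no part of the job. There is more than one size of the slide_box; the one meant has the size given above.

How it is judged:
By the outcome, as a careful person would: the job done as asked, in the order asked, and still so for the second after the job is handed in, with the robot touching nothing.
It also fails if it takes over 51 s, if anything falls off the work surface, if the arm or the gripper's body presses on something with over 40 N, if the wrist force passes 120 N, or if a joint passes its speed limit or range.

### The arm

A 6-joint arm with a two-finger parallel gripper is mounted at the origin on a cart in front of the work surface, level with it; the furniture and walls round the work are solid. World frame = base frame: x ahead of the robot, y to its left, z up, the work surface at z = 0. Lengths are in m, angles in degrees, forces in N, time in s.
With the tool pointing down it reaches from about 0.35 to 0.875 m from the base axis. Payload 4.2 kg.
Tool frame: the origin (TCP) lies at the very end of the fingers, on their centre line; the grasp point (between the pads) lies 19 mm behind it; z points along the fingers, y is the line along which they close (so a half turn about z gives the same grasp; the last joint's range is limited). The gripper opens to 87 mm and grips with 3 to 60 N. Pads are 19 mm wide; open, the fingers measure 117 mm over their backs; the gripper's body (75 mm by 190 mm) begins 51 mm behind the grasp point.
Start: joints at [-55.829, 22.042, 0.453, 0, -68.411, -14.817], TCP at [0.207, -0.59, 0.197] pointing down, gripper open.
Joint ranges: [-179.83, 179.83], [-69.29, 118.12], [-61.27, 80.66], [-181.25, 117.63], [-171.15, -9.14], [-177.46, 177.46]. Speed limits (degrees/s): [159.86, 159.86, 180, 180, 180, 180].

### API

Orientations are given as a 3x3 rotation matrix whose columns are the frame's x, y, z axes.
In Python, from station import sense, cams, r gives the robot as it stands. The module is installed in compiled form; this text tells all that it offers.
- The arm moves only by the tool step_arm, never from a script. Its argument "targets" is text: rows parted by semicolons, each of 4 numbers parted by spaces: the shift along the tool's x, y, z in cm, then the turn about the tool's z in degrees. In form: x y z turn; .... A call has 1 to 12 rows; each row shifts and turns the commanded pose from where the row before left it, along the tool's axes as they then stand; what a row does not reach is not made up. A row lasts 1/12 s, in which the tool goes at most 41.7 mm and 7.16 degrees, less where a joint would pass 70% of its speed; a pose out of reach is approached as far as the arm can. A call with a gripper value outside its range is refused whole. "claw" is the finger opening in cm, from 0 to 8.7, set as the call begins (left out, the last holds). The fingers move at their own pace and stop on an object; the grip force is fixed at half the most. Time passes only in rows, so rows that do not move let the fingers close. It gives the time, the measured TCP pose, the force, the opening and the grip force at its end, in the units of the state.
- sense(): the state, without advancing time (a new reading comes with each control period).
- cams.capture(name): name is "scene" or "top" or "wrist"; returns a dict with "frame" (420x560x3 uint8, blue, green, red), "vertical_fov" (degrees; the focal length in pixels is half the picture's height over the tangent of half this angle, whatever the lens; pixels are square), "cx", "cy" (the principal point, pixels), "eye" and "rotation" of the camera in the world; the wrist camera has in their place "tool_from_camera" (4x4, takes a point from camera to tool coordinates, whose origin is the TCP and whose axes are the flange's). Camera axes: x right, y down, z forward; pixel columns grow to the right and rows downward; lengths in m; the calibration is good to about 2 mm. A picture is of the moment at which its call begins: read the wrist's pose just before it. There is no depth.
- r.finish_job(): hands the job in; it is judged then, once.
The state is a dict: "time_s": time; "joints": joint angles; "joint_velocities": joint speeds; "effort": joint torques, N m; "tcp_pos": TCP position; "ee_rot": TCP orientation; "wrist_force": force on the tool from outside, world axes, zero at the start; "moment": the same for the moment, N m; "gripper_width": opening from 0.0 (shut) to 1.0 (fully open); "gripper_force": force on a finger pad.
Only numpy, scipy, OpenCV 4.12 (cv2) and the standard library are available. Lean on these libraries where they do the work, as an engineer would, in place of code of your own. Each camera call takes 0.05 s, during which the arm holds its last target. There are 200 camera calls.

## Working session

There is one attempt and no reset: what is moved stays moved. The work goes in short steps, Python scripts to look and compute and a tool call to move; the robot and the scene stay as the last step left them, time stands still between calls to the robot, and variables do not carry over. Pictures are saved under pics/ and viewed, at most 10 in all, crops included, and the job is handed in when it is done.

Besides the shell and the picture viewer there is one more tool, called after ">>>" in YAML: its name, and indented under it one key for each argument. step_arm: Moves the arm, as the interface text tells. Its arguments: {"type":"object","properties":{"targets":{"type":"string"},"claw":{"type":"number"}},"required":["targets"]}

```bash
mkdir -p pics; cat > h.py <<'E'
import numpy as np, cv2
from station import sense, cams, r
def cap(n,f):
    s=sense(); c=cams.capture(n); cv2.imwrite('pics/'+f+'.png',c['frame'])
    if n=='wrist':
        T=np.array(c['tool_from_camera']);R=np.array(s['ee_rot']);c['eye']=np.array(s['tcp_pos'])+R@T[:3,3];c['rotation']=R@T[:3,:3]
    np.savez('pics/'+f+'.npz',fov=c['vertical_fov'],cx=c['cx'],cy=c['cy'],eye=c['eye'],R=c['rotation'])
    return c
def px(f,pts,z=0.):
    d=np.load('pics/'+f+'.npz');fl=210/np.tan(np.radians(float(d['fov']))/2)
    o=[]
    for i,(u,v) in enumerate(pts):
        zz=z if np.isscalar(z) else z[i]
        w=d['R']@np.array([(u-d['cx'])/fl,(v-d['cy'])/fl,1]);o.append(d['eye']+w*(zz-d['eye'][2])/w[2])
    return np.array(o)
E
python3 - <<'E'
from h import *
s=sense();print(s['time_s'],s['tcp_pos'],s['ee_rot'])
for n in('top','scene'):
    c=cap(n,n);print(n,c['eye'],c['rotation'],c['vertical_fov'],c['cx'],c['cy'])
a=cv2.imread('pics/top.png');cv2.imwrite('pics/top2.png',cv2.resize(a,(784,588),interpolation=cv2.INTER_CUBIC))
E
```

```text
0.0 [ 0.2069279  -0.58905594  0.19595425] [[-9.43559777e-01 -3.31201303e-01 -8.02735381e-04]
 [-3.31202266e-01  9.43557575e-01  2.03984398e-03]
 [ 8.18280640e-05  2.19058251e-03 -9.99997597e-01]]
top [0.36063189 0.10073151 0.86483091] [[ 0.01083079 -0.98053902  0.19602531]
 [-0.99923921 -0.00326803  0.03886295]
 [-0.03746602 -0.19629709 -0.97982843]] 53.36282542879948 278.9098082021184 212.13622974605576
scene [ 0.12826864 -0.56985859  0.51400663] [[ 0.861673   -0.24623893  0.4437184 ]
 [-0.50729144 -0.440767    0.74052674]
 [ 0.01322991 -0.86318645 -0.50471192]] 51.67598899031059 283.40490168751074 211.97387099884295
```

View pics/top2.png

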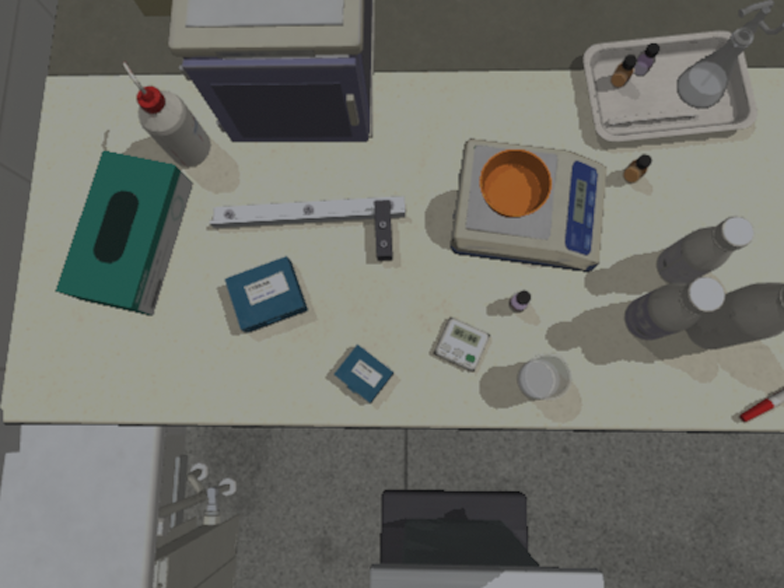

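View pics/scene.png

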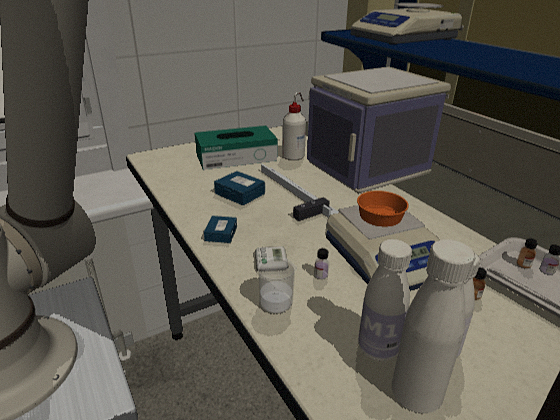

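```bash
python3 - <<'E'
import cv2
a=cv2.imread('pics/top.png')[125:275,140:340];cv2.imwrite('pics/c1.png',cv2.resize(a,(800,600),interpolation=cv2.INTER_CUBIC))
E
```

```text
(no output)
```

View pics/c1.png

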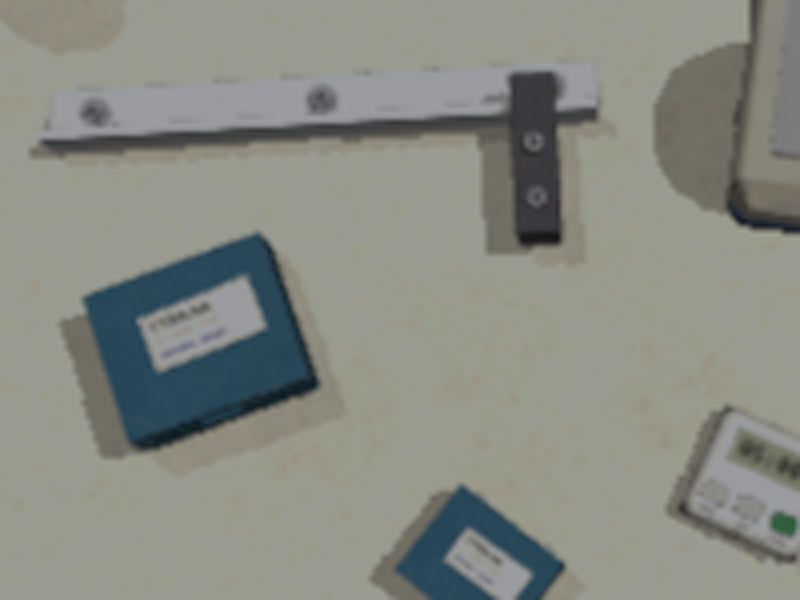

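```bash
cat > m.py <<'E'
from h import *
f=lambda P:[(140+u/4,125+v/4) for u,v in P]
b=px('top',f([(84,298),(262,234),(316,378),(136,440)]),.036);print(b.round(4))
print([np.linalg.norm(b[i]-b[(i+1)%4]).round(4) for i in range(4)])
c=b.mean(0);x=(b[0]+b[1]-b[2]-b[3]);y=b[0]+b[3]-b[1]-b[2]
print('c',c,np.degrees(np.arctan2(x[1],x[0])),np.degrees(np.arctan2(-y[0],y[1])))
q=px('top',f([(42,133),(598,109),(45,144),(597,119),(512,80),(516,234)]),[.022,.022,0,0,.028,.028]);print(q.round(4))
for i,j in((1,0),(3,2),(5,4)): d=q[j]-q[i];print(np.linalg.norm(d),np.degrees(np.arctan2(d[1],d[0])))
E
python3 m.py
```

```text
[[0.5522 0.3768 0.036 ]
 [0.5863 0.2861 0.036 ]
 [0.5108 0.255  0.036 ]
 [0.4786 0.3453 0.036 ]]
[np.float64(0.097), np.float64(0.0816), np.float64(0.0959), np.float64(0.08)]
c [0.53197047 0.31581933 0.036     ] 22.765780207766465 20.11958508907924
[[0.6459 0.4103 0.022 ]
 [0.6586 0.1131 0.022 ]
 [0.647  0.4162 0.    ]
 [0.6607 0.114  0.    ]
 [0.6727 0.1586 0.028 ]
 [0.5886 0.1551 0.028 ]]
0.2974322123975919 92.45795966061274
0.3025976124233666 92.5963237226768
0.08422307666038692 2.328830896556876
```

```bash
python3 - <<'E'
from h import *
g=lambda P:[(u/1.4,v/1.4) for u,v in P]
print(px('top',g([(190,180),(152,310),(210,150),(190,165),(372,138),(450,345),(362,350),(336,375)]),0).round(3))
print(px('top',g([(182,168),(135,308)]),.08).round(3))
print(px('scene',[(203,167),(277,160),(296,160)],0).round(3))
E
```

```text
[[0.723 0.457 0.   ]
 [0.512 0.499 0.   ]
 [0.774 0.428 0.   ]
 [0.748 0.459 0.   ]
 [0.793 0.167 0.   ]
 [0.462 0.046 0.   ]
 [0.453 0.176 0.   ]
 [0.416 0.214 0.   ]]
[[0.708 0.437 0.08 ]
 [0.501 0.486 0.08 ]]
[[0.509 0.514 0.   ]
 [0.718 0.456 0.   ]
 [0.767 0.428 0.   ]]
```

>>> step_arm:
  targets: "0 0 0 5.6;0 0 0 5.6;0 0 0 5.6;-1.2 3.5 0 0;-1.2 3.5 0 0;-1.2 3.5 0 0;-1.2 3.5 0 0;-1.2 3.5 0 0;-1.2 3.5 0 0;-1.2 3.5 0 0;-1.2 3.5 0 0;-1.2 3.5 0 0"
  claw: 5

```text
time_s: 1.1
tcp_pos: [0.3008, -0.2684, 0.1968]
ee_rot: [[-0.999, -0.044, -0.0], [-0.044, 0.999, 0.0], [0.0, 0.0, -1.0]]
wrist_force: [1.5, 0.7, -0.0]
gripper_width: 0.575
gripper_force: 0.0
```

>>> step_arm:
  targets: "-1.3 3.7 0 0;-1.3 3.7 0 0;-1.3 3.7 0 0;-1.3 3.7 0 0;-1.3 3.7 0 0;-1.3 3.7 0 0;-1.3 3.7 0 0;-1 3.7 0 0;-1 3.7 0 0;-1 3.7 0 0;-1 3.7 0 0;-1 3.7 0 0"

```text
time_s: 2.1
tcp_pos: [0.4217, 0.1816, 0.1969]
ee_rot: [[-0.999, -0.045, -0.0], [-0.045, 0.999, -0.0], [0.0, -0.0, -1.0]]
wrist_force: [1.6, -0.7, 0.7]
gripper_width: 0.577
gripper_force: 0.0
```

>>> step_arm:
  targets: "-0.8 3 0 0;-0.8 3 0 0;-0.8 3 0 0;-0.8 3 0 0;0 0 3 0;0 0 3 0;0 0 0 0;0 0 0 0"

```text
time_s: 2.77
tcp_pos: [0.448, 0.3, 0.1358]
ee_rot: [[-0.999, -0.045, -0.003], [-0.045, 0.999, -0.004], [0.003, -0.004, -1.0]]
wrist_force: [0.2, 0.0, 0.5]
gripper_width: 0.572
gripper_force: 0.0
```

```bash
python3 - <<'E'
from h import *
print(sense()['tcp_pos']);cap('wrist','w1')
E
```

```text
[0.44795449 0.30000078 0.13577717]
```

View pics/w1.png

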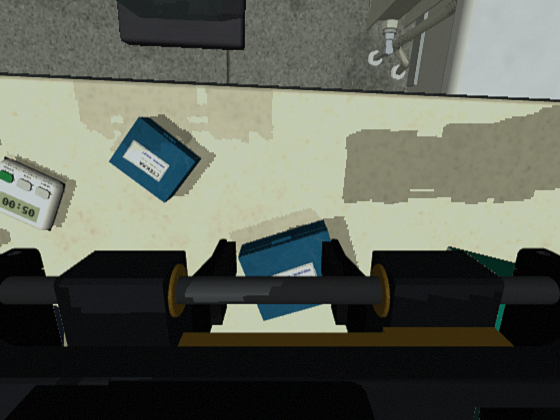

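```bash
python3 - <<'E'
from h import *
print(px('w1',[(239,249),(325,221)],.036).round(4))
E
```

```text
[[0.5014 0.2607 0.036 ]
 [0.4667 0.3469 0.036 ]]
```

>>> step_arm:
  targets: "1 0 2 0;0 0 2.5 0;0 0 2.5 0;0 0 2 0;0 0 1.5 0;0 0 1 0;0 0 0.8 0;0 0 0 0;0 0 0 0"

```text
time_s: 3.57
tcp_pos: [0.4394, 0.3011, 0.015]
ee_rot: [[-0.999, -0.045, 0.001], [-0.045, 0.999, 0.001], [-0.001, 0.001, -1.0]]
wrist_force: [-1.2, 0.6, 0.9]
gripper_width: 0.576
gripper_force: 0.0
```

```bash
python3 - <<'E'
from h import *
c=cap('top','t2');a=c['frame'][125:275,140:340];cv2.imwrite('pics/c2.png',cv2.resize(a,(800,600),interpolation=cv2.INTER_CUBIC))
E
```

```text
(no output)
```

View pics/c2.png

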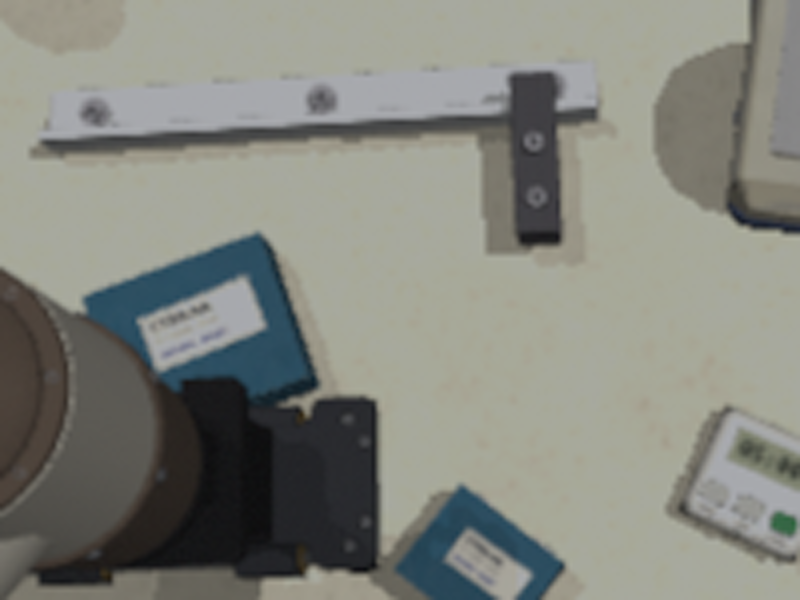

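>>> step_arm:
  targets: "-1 0 0 0;-0.7 0 0 0;-0.5 0 0 0;-0.5 0 0 0;-0.5 0 0 0;-0.5 0 0 0;-0.5 0 0 0;-0.5 0 0 0;-0.5 0 0 0;-0.5 0 0 0;-0.5 0 0 0;-0.5 0 0 0"

```text
time_s: 4.62
tcp_pos: [0.5061, 0.3036, 0.014]
ee_rot: [[-0.999, -0.045, -0.0], [-0.045, 0.999, -0.0], [0.0, -0.0, -1.0]]
wrist_force: [0.4, 0.4, 0.1]
gripper_width: 0.573
gripper_force: 0.0
```

>>> step_arm:
  targets: "-0.5 -0.1 0 0;-0.5 -0.1 0 0;-0.5 -0.1 0 0;-0.4 -0.1 0 0;-0.4 -0.1 0 0;-0.3 0 0 0;-0.3 0 0 0;-0.3 0 0 0;0 0 0 0"

```text
time_s: 5.37
tcp_pos: [0.5384, 0.3001, 0.0141]
ee_rot: [[-0.999, -0.045, 0.0], [-0.045, 0.999, 0.0], [-0.0, 0.0, -1.0]]
wrist_force: [-0.2, -0.6, 0.7]
gripper_width: 0.577
gripper_force: 0.0
```

```bash
python3 - <<'E'
from h import *
c=cap('top','t3');a=c['frame'][125:275,140:340];cv2.imwrite('pics/c3.png',cv2.resize(a,(800,600),interpolation=cv2.INTER_CUBIC))
E
```

```text
(no output)
```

View pics/c3.png

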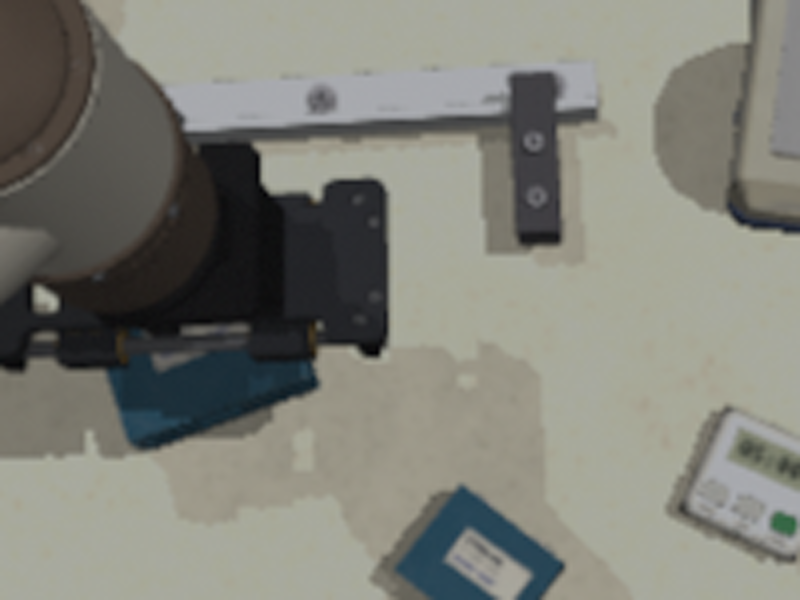

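```bash
python3 - <<'E'
from h import *
s=sense();print(s['tcp_pos'],s['joints'],s['wrist_force'],s['moment'])
d=np.load('pics/t3.npz');fl=210/np.tan(np.radians(float(d['fov']))/2)
def pr(p):
    q=d['R'].T@(np.array(p)-d['eye']);return ((q[0]/q[2]*fl+d['cx']-140)*4).round(),((q[1]/q[2]*fl+d['cy']-125)*4).round()
for z in (.05,.085,.12,.15,.2): print(z,[pr((x,.207,z)) for x in(.501,.576)],[pr((x,.207,z)) for x in(.402,.477)])
cap('wrist','w2')
E
```

```text
[0.53801444 0.29999276 0.01399926] [ 4.41781501e+01  3.14656560e+01 -1.31914246e+01 -2.41650181e-03
 -4.53411229e+01 -1.31634541e+02] [0.07723143 0.80473762 0.94299812] [-0.03547666 -0.04445819  0.01279629]
0.05 [(np.float64(406.0), np.float64(393.0)), (np.float64(411.0), np.float64(246.0))] [(np.float64(401.0), np.float64(594.0)), (np.float64(405.0), np.float64(441.0))]
0.085 [(np.float64(397.0), np.float64(380.0)), (np.float64(402.0), np.float64(228.0))] [(np.float64(391.0), np.float64(590.0)), (np.float64(396.0), np.float64(430.0))]
0.12 [(np.float64(387.0), np.float64(367.0)), (np.float64(392.0), np.float64(208.0))] [(np.float64(380.0), np.float64(586.0)), (np.float64(386.0), np.float64(419.0))]
0.15 [(np.float64(378.0), np.float64(354.0)), (np.float64(383.0), np.float64(189.0))] [(np.float64(370.0), np.float64(582.0)), (np.float64(376.0), np.float64(408.0))]
0.2 [(np.float64(360.0), np.float64(330.0)), (np.float64(367.0), np.float64(154.0))] [(np.float64(352.0), np.float64(574.0)), (np.float64(358.0), np.float64(388.0))]
```

View pics/w2.png

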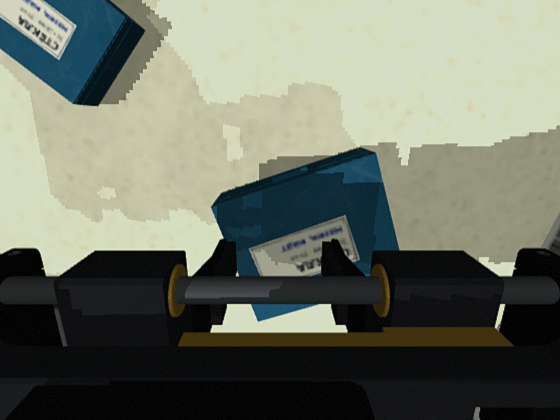

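```bash
python3 - <<'E'
from h import *
for f,P in(('w2',[(214,210),(376,152)]),('w1',[(240,255),(326,226)])):
  d=np.load('pics/%s.npz'%f);print(d['eye'],d['R'][:,2],d['fov'])
  for z in(.036,.0,-.03):
    q=px(f,P,z);print(z,q.round(4).tolist(),np.linalg.norm(q[0]-q[1]))
E
```

```text
[0.46107923 0.29629374 0.20259593] [ 0.28050492  0.01204937 -0.95977695] 69.62529271062702
0.036 [[0.5128, 0.2613, 0.036], [0.4757, 0.3501, 0.036]] 0.09616200286361073
0.0 [[0.5239, 0.2538, 0.0], [0.4789, 0.3617, 0.0]] 0.11694181493738931
-0.03 [[0.5332, 0.2475, -0.03], [0.4815, 0.3714, -0.03]] 0.13425832499887153
[0.37152554 0.29698745 0.32459165] [ 0.27792087  0.00847822 -0.96056656] 69.62529271062702
0.036 [[0.5081, 0.2618, 0.036], [0.4719, 0.3484, 0.036]] 0.09388213357009798
0.0 [[0.5251, 0.2574, 0.0], [0.4845, 0.3548, 0.0]] 0.10559334147214183
-0.03 [[0.5393, 0.2537, -0.03], [0.4949, 0.3602, -0.03]] 0.11535268139051168
```

```bash
python3 - <<'E'
from h import *
c=cap('scene','s2');d=np.load('pics/s2.npz');fl=210/np.tan(np.radians(float(d['fov']))/2)
def pr(p):
    q=d['R'].T@(np.array(p)-d['eye']);return ((q[0]/q[2]*fl+d['cx']-180)*6).round(),((q[1]/q[2]*fl+d['cy']-120)*6).round()
R=np.array([[-.999,-.045],[-.045,.999]]);t=np.array(sense()['tcp_pos'])
for y in(-.025,-.04,.025): print([pr(np.r_[t[:2]+R@[0,y],z]) for z in(0,.014,.05)])
a=c['frame'][120:220,180:313];cv2.imwrite('pics/c4.png',cv2.resize(a,(798,600),interpolation=cv2.INTER_CUBIC))
E
```

```text
[(np.float64(421.0), np.float64(479.0)), (np.float64(421.0), np.float64(449.0)), (np.float64(418.0), np.float64(370.0))]
[(np.float64(440.0), np.float64(494.0)), (np.float64(439.0), np.float64(464.0)), (np.float64(437.0), np.float64(384.0))]
[(np.float64(364.0), np.float64(431.0)), (np.float64(362.0), np.float64(402.0)), (np.float64(359.0), np.float64(324.0))]
```

View pics/c4.png

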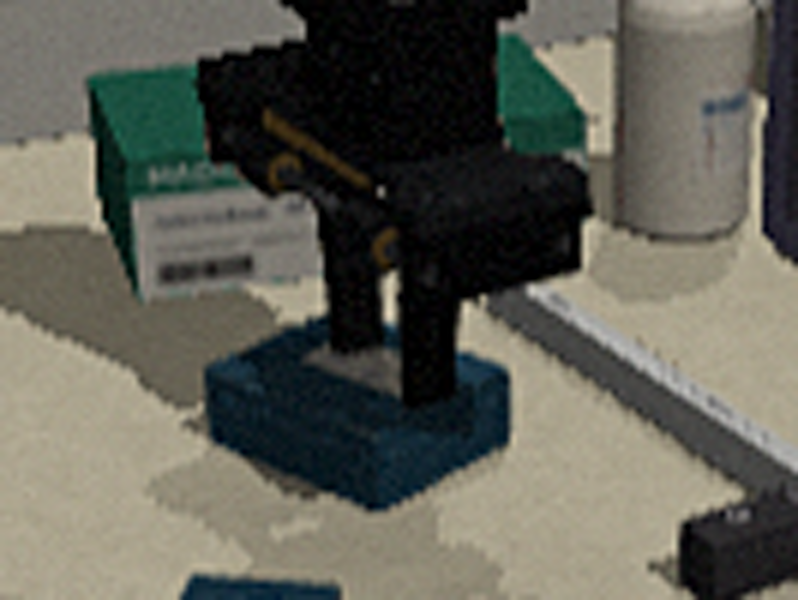

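The scene view shows that the fingertips passed just above the box. The right tip is at crop (430,403), about z = 0.04, and the box has not moved. The real tips are about 25 mm higher than reported. I'll back off and lower further in front of the box, watching the force.

>>> step_arm:
  targets: "0 0 -1.5 0;2.5 0 -1 0;2.5 0 0 0;2.5 0 0 0;2.5 0 0 0;0.2 0 1 0;0 0 1.5 0;0 0 0.5 0;0 0 0.4 0;0 0 0 0;0 0 0 0"

```text
time_s: 6.43
tcp_pos: [0.4363, 0.2956, 0.0052]
ee_rot: [[-0.999, -0.044, 0.0], [-0.044, 0.999, 0.0], [-0.0, 0.0, -1.0]]
wrist_force: [0.6, 0.1, -0.7]
gripper_width: 0.576
gripper_force: 0.0
```

>>> step_arm:
  targets: "0 0 0.2 0;0 0 0.2 0;0 0 0.2 0;0 0 0 0;0 0 0 0"

```text
time_s: 6.85
tcp_pos: [0.4359, 0.2953, -0.001]
ee_rot: [[-0.999, -0.045, -0.0], [-0.045, 0.999, -0.0], [0.0, -0.0, -1.0]]
wrist_force: [0.5, 0.9, 0.3]
gripper_width: 0.575
gripper_force: 0.0
```

>>> step_arm:
  targets: "0 0 0.3 0;0 0 0.2 0;0 0 0.2 0;0 0 0.2 0;0 0 0 0;0 0 0 0"

```text
time_s: 7.35
tcp_pos: [0.4358, 0.2953, -0.0102]
ee_rot: [[-0.999, -0.045, -0.0], [-0.045, 0.999, -0.0], [0.0, -0.0, -1.0]]
wrist_force: [-0.5, 0.2, 0.0]
gripper_width: 0.575
gripper_force: 0.0
```

```bash
python3 - <<'E'
from h import *
c=cap('scene','s3');d=np.load('pics/s3.npz');fl=210/np.tan(np.radians(float(d['fov']))/2)
x0,y0=170,135
def pr(p):
    q=d['R'].T@(np.array(p)-d['eye']);return int((q[0]/q[2]*fl+d['cx']-x0)*6),int((q[1]/q[2]*fl+d['cy']-y0)*6)
R=np.array([[-.999,-.045],[-.045,.999]]);t=np.array(sense()['tcp_pos']);print(t)
for x in(-.01,.01):
 for y in(-.025,-.04): print(x,y,[pr(np.r_[t[:2]+R@[x,y],z]) for z in(0,.01,.02)])
a=c['frame'][y0:y0+100,x0:x0+133];cv2.imwrite('pics/c5.png',cv2.resize(a,(798,600),interpolation=cv2.INTER_CUBIC))
E
```

```text
[ 0.43593879  0.29543994 -0.01000372]
-0.01 -0.025 [(277, 448), (275, 425), (273, 403)]
-0.01 -0.04 [(293, 464), (292, 442), (290, 419)]
0.01 -0.025 [(230, 461), (228, 439), (226, 416)]
0.01 -0.04 [(246, 478), (244, 455), (243, 433)]
```

View pics/c5.png

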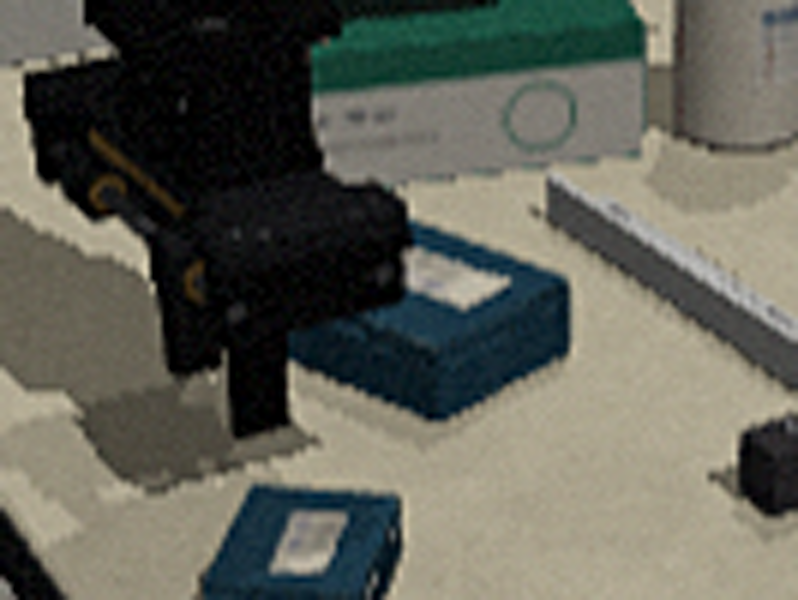

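>>> step_arm:
  targets: "-0.5 0.4 0.25 0;-0.5 0.4 0.25 0;-0.5 0 0 0;-0.5 0 0 0;-0.5 0 0 0;-0.5 0 0 0;-0.5 0 0 0;-0.5 0 0 0;0 0 0 0"

```text
time_s: 8.15
tcp_pos: [0.4766, 0.3053, -0.0149]
ee_rot: [[-0.999, -0.044, 0.001], [-0.044, 0.999, 0.0], [-0.001, 0.0, -1.0]]
wrist_force: [0.8, 1.0, -0.1]
gripper_width: 0.574
gripper_force: 0.0
```

>>> step_arm:
  targets: "-0.5 0 0 0;-0.5 0 0 0;-0.5 0 0 0;-0.5 0 0 0;-0.4 0 0 0;-0.4 0 0 0;-0.4 0 0 0;0 0 0 0"

```text
time_s: 8.82
tcp_pos: [0.5084, 0.3068, -0.0149]
ee_rot: [[-0.999, -0.044, 0.001], [-0.044, 0.999, 0.0], [-0.001, 0.0, -1.0]]
wrist_force: [-0.3, -0.1, -0.2]
gripper_width: 0.574
gripper_force: 0.0
```

```bash
cat >> h.py <<'E'
def blue(cam,f,lo=(0.38,0.1),hi=(.70,.45)):
    "min-area rectangles of blue blobs, on the plane z=0.03"
    im=cap(cam,f)['frame'];hsv=cv2.cvtColor(im,cv2.COLOR_BGR2HSV)
    m=cv2.inRange(hsv,(95,110,40),(112,255,255))
    for c in cv2.findContours(m,0,2)[0]:
        if cv2.contourArea(c)<150: continue
        p=px(f,c[:,0,:].astype(float),.036)[:,:2]
        if not((p.mean(0)>lo).all() and (p.mean(0)<hi).all()): continue
        print(f,'bbox px',cv2.boundingRect(c),[np.round(v,4) for v in cv2.minAreaRect((p*1000).astype(np.float32))])
E
python3 -c "
from h import *
blue('top','t4');blue('wrist','w4');print(sense()['tcp_pos'])"
```

```text
t4 bbox px (240, 247, 41, 40) [array([416.1444, 171.4652]), array([63.7002, 53.3821]), np.float64(52.5375)]
t4 bbox px (184, 173, 34, 21) [array([584.2542, 296.5718]), array([44.0632, 66.1762]), np.float64(6.5512)]
w4 bbox px (210, 304, 138, 28) [array([532.0865, 307.4066]), array([16.732 , 73.8644]), np.float64(2.5837)]
w4 bbox px (12, 4, 32, 27) [array([396.4198, 200.4874]), array([12.9771,  2.2027]), np.float64(53.1565)]
w4 bbox px (0, 2, 88, 162) [array([423.795 , 191.1368]), array([39.6219, 51.4934]), np.float64(52.917)]
[ 0.50772347  0.30660607 -0.014991  ]
```

>>> step_arm:
  targets: "-0.5 -0.1 0 0;-0.5 -0.1 0 0;-0.5 -0.1 0 0;-0.5 -0.1 0 0;-0.5 -0.1 0 0;-0.5 -0.1 0 0;-0.5 -0.1 0 0;-0.4 -0.1 0 0;-0.4 -0.1 0 0;-0.3 0 0 0;0 0 0 0"

```text
time_s: 9.83
tcp_pos: [0.5536, 0.2991, -0.0151]
ee_rot: [[-0.999, -0.044, -0.001], [-0.044, 0.999, -0.001], [0.001, -0.001, -1.0]]
wrist_force: [-1.8, -0.4, 1.2]
gripper_width: 0.574
gripper_force: 1.0
```

>>> step_arm:
  targets: "-0.2 0 0 0;-0.2 0 0 0;-0.2 0 0 0;0 0 0 0"

```text
time_s: 10.17
tcp_pos: [0.5537, 0.2983, -0.015]
ee_rot: [[-0.999, -0.046, -0.011], [-0.046, 0.999, -0.005], [0.011, -0.005, -1.0]]
wrist_force: [-17.6, 0.9, 11.6]
gripper_width: 0.575
gripper_force: 9.0
```

>>> step_arm:
  targets: "0.6 0 0 0;1 0 0 0;1.5 0 0 0;0 0 -2 0;0 0 -3 0;0 0 -3 0;2 0 -3 0;3 0 0 0;3 0 0 0;0 0 0 0;0 0 0 0"

```text
time_s: 11.08
tcp_pos: [0.4482, 0.2951, 0.0957]
ee_rot: [[-0.999, -0.046, 0.001], [-0.046, 0.999, 0.001], [-0.001, 0.001, -1.0]]
wrist_force: [0.4, 0.4, 0.2]
gripper_width: 0.574
gripper_force: 0.0
```

```bash
python3 -c "
from h import *
blue('top','t5');blue('wrist','w5');print(sense()['tcp_pos'])"
```

```text
t5 bbox px (240, 247, 41, 40) [array([416.1092, 171.4192]), array([63.5843, 53.3821]), np.float64(52.5375)]
t5 bbox px (175, 155, 49, 42) [array([603.9502, 300.8279]), array([86.5455, 99.8203]), np.float64(3.4452)]
w5 bbox px (230, 325, 100, 7) [array([566.2267, 301.5007]), array([ 6.8709, 96.3224]), np.float64(2.6287)]
w5 bbox px (88, 115, 99, 97) [array([412.5788, 178.5309]), array([63.3156, 56.3836]), np.float64(52.8537)]
[0.4496687  0.29551781 0.09533035]
```

>>> step_arm:
  targets: "0 0 -1 -7;0 0 0 -7;0 0 0 -7;0 0 0 -7;0 0 0 -7;0 0 0 -7;0 0 0 -7;0 0 0 -7;0 0 0 -7;0 0 0 -7;0 0 0 -7;0 0 0 -7"
  claw: 4

```text
time_s: 12.18
tcp_pos: [0.4502, 0.2952, 0.1045]
ee_rot: [[-0.055, -0.998, 0.0], [-0.998, 0.055, -0.0], [0.0, -0.0, -1.0]]
wrist_force: [0.2, -0.4, 0.1]
gripper_width: 0.462
gripper_force: 0.0
```

>>> step_arm:
  targets: "0 0 0 -6;-1.5 -3.1 0 0;-1.5 -3.1 0 0;-1.5 -3.1 0 0;-1.5 -3.1 0 0;-1.5 -3.1 0 0;0 0 0 0;0 0 0 0"

```text
time_s: 12.85
tcp_pos: [0.6022, 0.3767, 0.1022]
ee_rot: [[0.043, -0.999, -0.002], [-0.999, -0.043, -0.002], [0.002, 0.002, -1.0]]
wrist_force: [-1.2, 0.0, 0.6]
gripper_width: 0.462
gripper_force: 0.0
```

```bash
python3 -c "
from h import *
blue('wrist','w6');blue('top','t6');s=sense();print(s['tcp_pos'],s['joints'])
im=cv2.imread('pics/w6.png');cv2.imwrite('pics/w6b.png',im)"
```

```text
w6 bbox px (225, 60, 107, 124) [array([604.4772, 303.1412]), array([83.4705, 96.5482]), np.float64(2.9398)]
w6 bbox px (513, 0, 33, 18) [array([425.2723, 212.7139]), array([23.4904, 10.9729]), np.float64(2.4916)]
t6 bbox px (240, 247, 41, 40) [array([416.2802, 171.57  ]), array([64.0987, 53.4535]), np.float64(52.8163)]
t6 bbox px (175, 155, 49, 42) [array([603.89  , 300.8243]), array([86.6663, 99.8203]), np.float64(3.4452)]
[0.60043813 0.37608064 0.10385658] [ 4.50932284e+01  3.39968053e+01  6.75042221e+00 -6.19817207e-03
 -6.28588452e+01 -4.25875457e+01]
```

>>> step_arm:
  targets: "-0.2 0 2.5 0;0 0 3 0;0 0 2.5 0;0 0 2 0;0 0 1 0;0 0 0.5 0;0 0 0.3 0;0 0 0 0;0 0 0 0"

```text
time_s: 13.7
tcp_pos: [0.6011, 0.3795, -0.0113]
ee_rot: [[0.045, -0.999, 0.002], [-0.999, -0.045, 0.002], [-0.002, -0.002, -1.0]]
wrist_force: [0.3, 0.8, -0.6]
gripper_width: 0.462
gripper_force: 0.0
```

>>> step_arm:
  targets: "0.5 0 0 0;0.5 0 0 0;0.5 0 0 0;0.5 0 0 0;0.5 0 0 0;0.5 0 0 0;0.5 0 0 0;0.5 0 0 0;0.5 0 0 0;0 0 0 0"

```text
time_s: 14.53
tcp_pos: [0.6022, 0.3324, -0.0131]
ee_rot: [[0.043, -0.999, -0.001], [-0.999, -0.043, -0.001], [0.001, 0.001, -1.0]]
wrist_force: [0.2, -0.2, 1.4]
gripper_width: 0.463
gripper_force: 0.0
```

```bash
python3 -c "
from h import *
blue('wrist','w7');blue('top','t7');s=sense();print(s['tcp_pos'])"
```

```text
w7 bbox px (177, 40, 195, 216) [array([605.5017, 272.1597]), array([82.9053, 97.1547]), np.float64(2.5507)]
t7 bbox px (240, 247, 41, 40) [array([416.2802, 171.57  ]), array([64.0987, 53.4535]), np.float64(52.8163)]
t7 bbox px (193, 155, 45, 41) [array([604.726 , 267.1756]), array([86.0786, 92.5348]), np.float64(2.3669)]
[ 0.60201753  0.33296728 -0.01335713]
```

>>> step_arm:
  targets: "0.6 0 0 0;0.6 0 0 0;0.6 0 0 0;0.6 0 0 0;0.6 0 0 0;0.6 0 0 0;0.6 0 0 0;0.5 0 0 0;0.5 0 0 0;0.3 0 0 0;0.3 0 0 0;0 0 0 0"

```text
time_s: 15.63
tcp_pos: [0.605, 0.2753, -0.0129]
ee_rot: [[0.044, -0.999, -0.0], [-0.999, -0.044, -0.0], [0.0, 0.0, -1.0]]
wrist_force: [-1.0, 0.4, 0.6]
gripper_width: 0.458
gripper_force: 0.0
```

>>> step_arm:
  targets: "0.3 0 0 0;0.3 0 0 0;0.2 0 0 0;0.2 0 0 0;0 0 0 0"

```text
time_s: 16.05
tcp_pos: [0.6055, 0.267, -0.0127]
ee_rot: [[0.045, -0.999, 0.001], [-0.999, -0.045, 0.002], [-0.002, -0.001, -1.0]]
wrist_force: [-1.3, 3.4, -0.9]
gripper_width: 0.458
gripper_force: 1.9
```

>>> step_arm:
  targets: "0.2 0 0 0;0.1 0 0 0;0 0 0 0"

```text
time_s: 16.3
tcp_pos: [0.6055, 0.2669, -0.0125]
ee_rot: [[0.045, -0.999, 0.002], [-0.999, -0.045, 0.005], [-0.005, -0.002, -1.0]]
wrist_force: [-4.4, 10.1, 0.1]
gripper_width: 0.459
gripper_force: 5.6
```

```bash
python3 -c "
from h import *
blue('wrist','w8');s=sense();print(s['tcp_pos'])"
```

```text
w8 bbox px (177, 40, 196, 216) [array([608.7443, 206.4466]), array([83.1197, 97.497 ]), np.float64(2.7163)]
[ 0.60550581  0.26688204 -0.01246725]
```

>>> step_arm:
  targets: "-0.5 0 0 0;-1 0 0 0;-1 0 0 0;0 0 -2.5 0;0 0 -3 0;0 0 -3 0;0 0 -2.5 0;0 0 0 7;0 0 0 7;0 0 0 7;0 0 0 7;0 0 0 7"
  claw: 4

```text
time_s: 17.35
tcp_pos: [0.6044, 0.2879, 0.0969]
ee_rot: [[-0.542, -0.841, -0.0], [-0.841, 0.542, -0.001], [0.001, -0.0, -1.0]]
wrist_force: [-0.9, 0.7, -0.1]
gripper_width: 0.464
gripper_force: 0.0
```

>>> step_arm:
  targets: "0 0 0 7;0 0 0 7;0 0 0 7;0 0 0 7;0 0 0 7;0 0 0 7;0 0 0 6;2.7 -1.8 0 0;2.7 -1.8 0 0;2.7 -1.8 0 0;2.7 -1.8 0 0;0 0 0 0"
  claw: 5

```text
time_s: 18.35
tcp_pos: [0.5044, 0.1947, 0.0964]
ee_rot: [[-0.986, -0.164, -0.006], [-0.164, 0.986, -0.003], [0.007, -0.002, -1.0]]
wrist_force: [0.0, 0.1, 0.9]
gripper_width: 0.578
gripper_force: 0.0
```

```bash
python3 -c "
from h import *
blue('wrist','w9');blue('top','t9');s=sense();print(s['tcp_pos'],s['ee_rot'][0])"
```

```text
w9 bbox px (222, 304, 105, 28) [array([608.85  , 206.5453]), array([ 30.0501, 100.1237]), np.float64(9.5688)]
w9 bbox px (218, 45, 103, 110) [array([415.6582, 172.868 ]), array([62.4447, 54.2038]), np.float64(52.924)]
t9 bbox px (240, 247, 41, 40) [array([416.1092, 171.4192]), array([63.5843, 53.3821]), np.float64(52.5375)]
[0.50957425 0.19848966 0.0976458 ] [-9.86149930e-01 -1.65855141e-01  6.23349542e-04]
```

>>> step_arm:
  targets: "0 0 0 6.9;1.5 0.8 0 0;0 0 2.5 0;0 0 2.5 0;0 0 2.5 0;0 0 2 0;0 0 1 0;0 0 0.6 0;0 0 0 0;0 0 0 0"

```text
time_s: 19.28
tcp_pos: [0.4954, 0.207, -0.0135]
ee_rot: [[-0.999, -0.047, 0.001], [-0.047, 0.999, 0.0], [-0.001, 0.0, -1.0]]
wrist_force: [0.4, 1.5, 0.4]
gripper_width: 0.572
gripper_force: 0.0
```

>>> step_arm:
  targets: "-1 0 0 0;-1 0 0 0;-1 0 0 0;-0.5 0 0 0;-0.5 0 0 0;-0.4 0 0 0;-0.4 0 0 0;-0.3 0 0 0;-0.3 0 0 0;-0.3 0 0 0;0 0 0 0"

```text
time_s: 20.2
tcp_pos: [0.552, 0.2091, -0.0139]
ee_rot: [[-0.999, -0.046, 0.0], [-0.046, 0.999, 0.0], [-0.0, 0.0, -1.0]]
wrist_force: [0.3, 0.8, 1.3]
gripper_width: 0.574
gripper_force: 0.0
```

>>> step_arm:
  targets: "-0.3 0 0 0;-0.2 0 0 0;-0.2 0 0 0;-0.2 0 0 0;-0.1 0 0 0;0 0 0 0"

```text
time_s: 20.7
tcp_pos: [0.559, 0.2088, -0.0141]
ee_rot: [[-0.999, -0.047, -0.005], [-0.047, 0.999, -0.002], [0.005, -0.002, -1.0]]
wrist_force: [-6.9, 0.6, 4.6]
gripper_width: 0.576
gripper_force: 3.4
```

>>> step_arm:
  targets: "0.4 0 0 0;0.6 0 0 0;1.5 0 0 0;2 0 0 0;0 0 -3 0;0 0 -3 0;0 0 -3 0;1 0 -3 0;2.5 0 -3 0;2.5 0 -3 0;0 0 0 0"

```text
time_s: 21.62
tcp_pos: [0.4564, 0.2056, 0.1725]
ee_rot: [[-0.999, -0.048, 0.009], [-0.048, 0.999, 0.007], [-0.009, 0.006, -1.0]]
wrist_force: [0.2, -0.7, 0.3]
gripper_width: 0.575
gripper_force: 0.0
```

```bash
python3 - <<'E'
from h import *
blue('top','t10');blue('wrist','w10');print(sense()['tcp_pos'],sense()['wrist_force'])
blue('scene','s10')
a=cv2.imread('pics/t10.png')[130:230,160:293];b=cv2.imread('pics/s10.png')[145:245,225:358]
cv2.imwrite('pics/fin.png',np.hstack([cv2.resize(i,(400,300),interpolation=cv2.INTER_CUBIC) for i in(a,b)]))
E
```

```text
t10 bbox px (240, 251, 41, 36) [array([416.4142, 171.7466]), array([64.5421, 53.4535]), np.float64(52.8163)]
t10 bbox px (221, 152, 48, 41) [array([609.2928, 205.9623]), array([86.4926, 96.3908]), np.float64(3.0194)]
w10 bbox px (234, 304, 79, 28) [array([618.52  , 206.7444]), array([39.5586, 97.1143]), np.float64(2.5698)]
w10 bbox px (211, 112, 77, 77) [array([413.5193, 173.653 ]), array([62.9765, 55.3791]), np.float64(52.9095)]
[0.456468   0.20505001 0.16780453] [-0.35467294 -0.90734467  0.07175477]
s10 bbox px (204, 216, 32, 27) [array([400.0466, 138.5497]), array([96.3622, 57.4058]), np.float64(57.5543)]
s10 bbox px (266, 182, 50, 36) [array([603.9986, 177.8289]), array([155.2714,  93.361 ]), np.float64(81.078)]
```

View pics/fin.png

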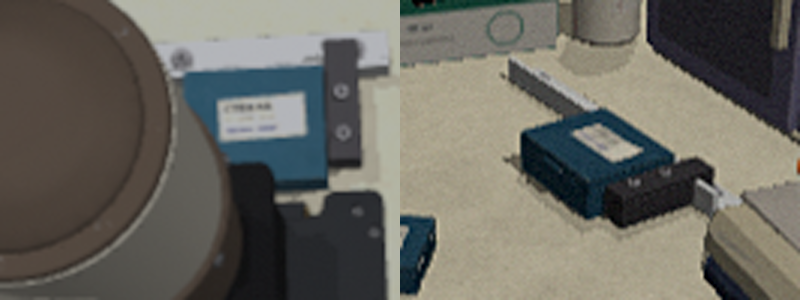

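The box sits square in the corner: its right edge at crop x≈327 meets the stop, and its back lies along the rail. The arm is clear of it.

```bash
python3 -c "
from h import *
print(r.finish_job())"
```

```text
the job is handed in; nothing more can be done
None
```

I pushed the slide box flush against the rail and home against the stop, with the arm clear of it, and handed the job in at about 22 s; no verdict came back, but the last pictures show it square in the corner.

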